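# Oil a bearing in the slide-cover box

## Task

Push the yellow cover of the grey oiling box fully open, then take the steel bearing from the rubber mat, lay it flat on the floor of the bay (set it down gently, do not drop it) and let go. With the cover still fully open, press the red cap of the spray canister right down for a moment and let it spring up, then push the cover fully shut over the bearing. Never press the cap while the cover is over the bay, and leave the amber bottle, the white bottle, the green tin and the brass bushing standing where they are.

Things in the scene. Friction and masses are not known exactly. Their poses are not given: they have to be found in the camera images.
- box: Grey fixed box, 120 (x) x 240 (y) x 62 mm high, origin centre of underside. -y half: open bay, inside x -48..48, y -108..-4, floor at z 6, walls to z 50; middle of it when uncovered: x 0, y -59. +y half: solid deck, top z 50. Rails on both long edges: inner faces x +-51, top z 60, lips to z 62 reach in to x +-47. End bar y 110..120, top z 60. (mm, box frame)
- cover (a joint): Slide of the flat yellow cover along box +y, m: 0 = fully shut over the bay, 0.106 = fully open over the deck (end stops; open bay is clear from y -108 to -10 mm). Starts at 0 to 0.045, stays where left, takes about 2 to 4 N to push. Plate 100 (x) x 118 (y) x 5 mm, underside 51, top 56 mm above box origin. A black ridge stands across its middle.
- ridge_top (a point): Middle of the top of the cover's black ridge, 78 mm above the box's origin, at box x 0, y = -57 mm + cover joint value. The ridge is 70 mm long (box x), 10 mm thick (box y), 22 mm high above the plate; push it on either face.
- bearing: Loose steel ball bearing: ring, outer diameter 42, bore 20, height 16 mm, 0.07 to 0.14 kg, lying flat on the mat (its top 20 mm above the bench). Origin: centre of its underside; z is its axis. The bearing, tin and bushing lie in a row with about 80 mm between centres; which is where varies.
- mat: Black rubber mat fixed on the bench, 300 (x) x 110 (y) x 4 mm thick. Origin: centre of its underside. The row of three things runs along its x axis.
- canister: Blue spray canister with a yellow band, fixed on the bench beside the bay on the box's +x side; foot 72 mm, body 56 mm in diameter, shoulder ends 146 mm up. Origin: centre of its underside, on its vertical axis. Its short white spout points along its -x, to the bay.
- nozzle (a joint): Travel of the canister's red cap straight down, in m: 0 = up, 0.006 = fully pressed (end stop). Sprung: begins to move at about 2 N, fully down at about 5.5 N; springs up when let go.
- nozzle_top (a point): Middle of the flat top of the red cap (26 mm diameter), 168 mm above the bench when up; moves with the cap.
- bottle: Loose amber bottle with a black cap, 56 mm diameter, 150 mm high, standing on the bench close to the box's -x side, beside the cover's path. Origin: centre of its underside. Leave alone.
- jug: Loose white plastic bottle with a blue cap, 56 mm diameter, 180 mm high, standing on the bench close to the box's +x side, beside the deck. Origin: centre of its underside. Leave alone.
- tin: Loose green tin, 52 mm diameter, 55 mm high, on the mat. Origin: centre of its underside. Leave alone.
- bushing: Loose brass flanged bushing, flange 48 mm diameter and 8 mm thick, neck 30 mm, 35 mm high, on the mat. Origin: centre of its underside. Leave alone.
There are look-alikes about, which are no part of the job. There is more than one size of the canister; the one meant has the size given above.

How it is judged:
On the way, in this order (a step that is already met when the one before it is completed fails the run):
1. the cover is pushed fully open (within 8 mm of its stop) (value of joint cover above 0.098 m), for 0.1 s.
2. the bearing lies flat on the bay's floor, let go, with the cover open (value of joint cover above 0.098 m and z of bearing in the frame of box below 0.012 m and x of bearing in the frame of box between -0.04 and 0.04 m and y of bearing in the frame of box between -0.1 and -0.015 m and angle between bearing's own z axis and vertical below 0.15 rad and linear speed of bearing below 0.03 m/s and contact force between bearing and the fingers below 0.1 N), for 0.2 s.
3. the canister's cap is pressed down at least 4 mm for 0.1 s with the bearing in the open bay (value of joint cover above 0.098 m and z of bearing in the frame of box below 0.012 m and x of bearing in the frame of box between -0.04 and 0.04 m and y of bearing in the frame of box between -0.1 and -0.015 m and angle between bearing's own z axis and vertical below 0.15 rad and linear speed of bearing below 0.03 m/s and value of joint nozzle above 0.004 m), for 0.1 s.
4. the cap is let up again, with the cover still open (value of joint cover above 0.098 m and value of joint nozzle below 0.001 m), for 0.05 s.
At the end, for the whole second after the job is handed in: The cover is shut (within 4 mm of fully shut), the bearing lies flat and still on the bay's floor (underside within 6 mm of it, tilt under 0.15 rad), the cap is up (within 1 mm), and the bottle, jug, tin and bushing stand upright within 30 mm of where they were (value of joint cover below 0.004 m and z of bearing in the frame of box below 0.012 m and x of bearing in the frame of box between -0.04 and 0.04 m and y of bearing in the frame of box between -0.1 and -0.015 m and angle between bearing's own z axis and vertical below 0.15 rad and linear speed of bearing below 0.03 m/s and value of joint nozzle below 0.001 m and angle between each of bottle, tin, bushing, jug's own z axis and vertical below 0.1 rad and distance of each of bottle, tin, bushing, jug from where it was at the start of the episode below 0.03 m); the robot touches nothing.
It fails at once if the cap is pressed (over 3 mm) while the cover is not fully open (under 90 mm) (value of joint nozzle above 0.003 m and value of joint cover below 0.09 m).
It fails at once if the bearing is dropped into the bay (faster than 0.7 m/s there, a fall of about 25 mm) (linear speed of bearing above 0.7 m/s and z of bearing in the frame of box below 0.04 m and x of bearing in the frame of box between -0.05 and 0.05 m and y of bearing in the frame of box between -0.11 and 0 m).
It fails at once if the bottle, jug, tin or bushing is tipped or shifted by more than 30 mm (angle between any of bottle, tin, bushing, jug's own z axis and vertical above 0.35 rad or distance of any of bottle, tin, bushing, jug from where it was at the start of the episode above 0.03 m).
It also fails if it takes over 72 s, if anything falls off the work surface, if the arm or the gripper's body presses on something with over 40 N, if the wrist force passes 120 N, or if a joint passes its speed limit or range.

## Robot

A 6-joint arm with a two-finger parallel gripper is mounted at the origin on the work surface. World frame = base frame: x ahead of the robot, y to its left, z up, the work surface at z = 0. Lengths are in m, angles in rad, forces in N, time in s.
With the tool pointing down it reaches from about 0.3 to 0.775 m from the base axis. Payload 14.6 kg.
Tool frame: the origin (TCP) lies at the very end of the fingers, on their centre line; the grasp point (between the pads) lies 19 mm behind it; z points along the fingers, y is the line along which they close (so a half turn about z gives the same grasp; the last joint's range is limited). The gripper opens to 94 mm and grips with 3 to 60 N. Pads are 16 mm wide; open, the fingers measure 119 mm over their backs; the gripper's body (75 mm by 177 mm) begins 78 mm behind the grasp point.
Start: joints at [1.082, 0.3, 1.521, -0, 1.321, -0.067], TCP at [0.225, 0.502, 0.205] pointing down, gripper open.
Joint ranges: [-3.03, 3.03], [-0.79, 2.21], [0.23, 2.52], [-1.04, 4.18], [0, 3.07], [-2.55, 2.55]. Speed limits (rad/s): [2.22, 2.22, 2.57, 3.14, 3.14, 3.14].

## Interface

Orientations are given as [roll, pitch, yaw] about the fixed x, y, z axes, in that order (R = Rz(yaw) Ry(pitch) Rx(roll)).
In Python, from station import ctrl gives the robot as it stands. The module is installed in compiled form; this text tells all that it offers.
- The arm moves only by the tool step_arm, never from a script. Its argument "deltas" is a list of rows, each an object with "dp": the shift along the tool's x, y, z scaled (see below), a list of three; "twist": the turn about the tool's z scaled (see below). In form: [{"dp": [tx, ty, tz], "twist": twist}, ...]. A call has 1 to 12 rows; each row shifts and turns the commanded pose from where the row before left it, along the tool's axes as they then stand; what a row does not reach is not made up. The controller multiplies each number of a shift by 0.04 m and each number of a turn by 4 degrees. A row lasts 1/10 s, in which the tool goes at most 50 mm and 8.59 degrees, less where a joint would pass 70% of its speed; a pose out of reach is approached as far as the arm can. A call with a number of a shift or a turn outside -1 to 1 is refused whole. A call with a gripper value outside its range is refused whole. "gripper" is the opening, from -1 (shut) to 1 (fully open), set as the call begins (left out, the last holds). The fingers move at their own pace and stop on an object; "squeeze" is the grip in N (left out, the last holds). Time passes only in rows, so rows that do not move let the fingers close. It gives the time, the measured TCP pose, the force, the opening and the grip force at its end, in the units of the state.
- ctrl.get_obs(): the state, without advancing time (a new reading comes with each control period).
- ctrl.camera(name): name is "scene" or "top"; returns (picture, depth): 420x560x3 uint8, red, green, blue; 420x560 float32, m along the optical axis (not along the pixel's ray), 0 where there is no reading.
- ctrl.get_calibration(name): a dict with "fx", "fy", "cx", "cy" (pixels), "world_to_cam" (4x4, takes a point from world to camera coordinates). Camera axes: x right, y down, z forward; pixel columns grow to the right and rows downward; lengths in m; the calibration is good to about 2 mm. A picture is of the moment at which its call begins. get_calibration takes no time and is no camera call.
- ctrl.hand_in(): hands the job in; it is judged then, once.
Trained networks look in the newest picture that a camera, given by its name, has taken for a name from the list of things; names that differ only in an ending like _2 or _b are one class to them, and where a whole thing is asked for, a point or a joint stands for the part that bears it (a point fixed in the world has none). Each returns a list of dicts, best first, with "conf" (0 to 1); they miss things now and then, are a little off and sometimes report something else, mostly with a low value. They report only what shows in the picture. A call takes as long as a camera call. They do not tell look-alikes from the thing itself.
- ctrl.spot_in(camera, label): "rect" ([left, top, right, bottom] as shares, 0 to 1, of the picture: columns of its width, rows of its height, round what is visible of it).
- ctrl.cut_out(camera, label): "pixels" (420x560 bool, what is visible of it) and "rect" ([left, top, right, bottom] as shares, 0 to 1, of the picture: columns of its width, rows of its height, round what is visible of it).
The state is a dict: "time_s": time; "qpos": joint angles; "joint_vel": joint speeds; "tau": joint torques, N m; "ee_pos": TCP position; "eef_rot": TCP orientation; "force": force on the tool from outside, world axes, zero at the start; "moment": the same for the moment, N m; "grip_width": finger opening in m; "grip_force": force on a finger pad.
Only numpy, scipy, OpenCV 4.12 (cv2) and the standard library are available. Lean on these libraries where they do the work, as an engineer would, in place of code of your own. Each camera call takes 0.05 s, during which the arm holds its last target. There are 200 camera calls.

## Working session

There is one attempt and no reset: what is moved stays moved. The work goes in short steps, Python scripts to look and compute and a tool call to move; the robot and the scene stay as the last step left them, time stands still between calls to the robot, and variables do not carry over. Pictures are saved under pics/ and viewed, at most 10 in all, crops included, and the job is handed in when it is done.

Besides the shell and the picture viewer there is one more tool, called in YAML: its name, and indented under it one key for each argument. step_arm: Moves the arm, as the interface text tells. Its arguments: {"type":"object","properties":{"deltas":{"type":"array"},"gripper":{"type":"number"},"squeeze":{"type":"number"}},"required":["deltas"]}

```bash
mkdir -p pics
cat > h.py <<'E'
import numpy as np, cv2
from station import ctrl
def cloud(name,save=None):
    im,d=ctrl.camera(name); c=ctrl.get_calibration(name)
    v,u=np.mgrid[:420,:560]
    P=np.stack([(u-c['cx'])/c['fx']*d,(v-c['cy'])/c['fy']*d,d],-1)
    T=np.linalg.inv(c['world_to_cam']); W=P@T[:3,:3].T+T[:3,3]; W[d==0]=np.nan
    if save: cv2.imwrite('pics/'+save,im[...,::-1])
    return im,W
E
python3 - <<'E'
from h import *
for n in('scene','top'):
    im,W=cloud(n,n+'0.png'); np.savez('/tmp/'+n,im=im,W=W)
    c=ctrl.get_calibration(n); print(n,np.linalg.inv(c['world_to_cam'])[:3].round(3).tolist())
    for l in('box','cover','bearing','mat','canister','bottle','jug','tin','bushing','nozzle_top'):
        for r in ctrl.cut_out(n,l):
            m=r['pixels']; w=W[m]; w=w[~np.isnan(w[:,0])]
            if len(w) and r['conf']>.2: print(l,round(r['conf'],2),(np.array(r['rect'])*[560,420,560,420]).round().astype(int).tolist(),np.median(w,0).round(3),'lo',np.percentile(w,3,axis=0).round(3),'hi',np.percentile(w,97,axis=0).round(3))
o=ctrl.get_obs();print(o['time_s'],o['ee_pos'],o['eef_rot'])
E
```

```text
scene [[-0.412, 0.696, -0.589, 1.198], [0.911, 0.31, -0.271, 0.267], [-0.006, -0.648, -0.762, 0.978]]
box 0.84 [211, 177, 295, 251] [ 0.507 -0.11   0.052] lo [ 0.422 -0.242  0.005] hi [ 0.583 -0.011  0.07 ]
cover 0.79 [217, 182, 266, 219] [ 0.482 -0.168  0.055] lo [ 0.432 -0.23   0.051] hi [ 0.528 -0.115  0.076]
cover 0.27 [192, 186, 207, 196] [ 0.587 -0.236  0.164] lo [ 0.556 -0.252  0.135] hi [ 0.595 -0.227  0.169]
bearing 0.68 [384, 228, 398, 245] [0.399 0.284 0.018] lo [0.382 0.265 0.003] hi [0.417 0.302 0.022]
bearing 0.59 [218, 182, 263, 219] [ 0.481 -0.169  0.055] lo [ 0.428 -0.231  0.051] hi [ 0.527 -0.117  0.076]
bearing 0.29 [213, 178, 293, 249] [ 0.506 -0.109  0.052] lo [ 0.423 -0.242  0.006] hi [ 0.582 -0.011  0.07 ]
mat 0.93 [346, 220, 420, 311] [0.509 0.288 0.003] lo [ 0.341  0.218 -0.001] hi [0.623 0.345 0.007]
canister 0.7 [135, 155, 177, 225] [ 0.613 -0.368  0.155] lo [ 0.566 -0.425  0.013] hi [ 0.634 -0.345  0.227]
canister 0.67 [154, 201, 203, 273] [ 0.73  -0.221  0.125] lo [ 0.673 -0.271  0.003] hi [ 0.753 -0.198  0.227]
canister 0.65 [188, 186, 215, 241] [ 0.599 
[... 1763 characters left out ...]
193] [ 0.615 -0.104  0.119] lo [ 0.598 -0.135  0.001] hi [ 0.649 -0.081  0.182]
tin 0.82 [124, 237, 154, 266] [0.474 0.276 0.058] lo [0.453 0.257 0.019] hi [0.498 0.301 0.062]
bushing 0.84 [146, 205, 169, 228] [0.553 0.25  0.015] lo [0.534 0.234 0.003] hi [0.579 0.27  0.041]
nozzle_top 0.83 [380, 108, 402, 135] [ 0.706 -0.236  0.228] lo [ 0.686 -0.254  0.208] hi [ 0.724 -0.221  0.231]
nozzle_top 0.66 [460, 169, 481, 199] [ 0.587 -0.378  0.228] lo [ 0.56  -0.396  0.21 ] hi [ 0.604 -0.366  0.231]
nozzle_top 0.56 [381, 185, 395, 201] [ 0.58  -0.237  0.168] lo [ 0.566 -0.25   0.154] hi [ 0.592 -0.227  0.172]
1.1 [0.22515886 0.50179101 0.20545263] [-3.14159264e+00 -1.37856300e-05  2.71980550e+00]
```

Run:
```python
from h import *
for n in('top','scene'):
    D=np.load(f'/tmp/{n}.npz'); im,W=D['im'],D['W']
    R=lambda lo,hi:np.all((W>=lo)&(W<=hi),-1)
    hsv=cv2.cvtColor(im,cv2.COLOR_RGB2HSV)
    def rep(k,m):
        m=cv2.morphologyEx(m.astype('uint8'),cv2.MORPH_OPEN,np.ones((2,2)))>0
        p=W[m]; 
        if len(p)<6: print(n,k,len(p));return
        r=cv2.minAreaRect((p[:,:2]*1000).astype('float32')); c=cv2.minEnclosingCircle((p[:,:2]*1000).astype('float32'))
        print(n,k,len(p),'rect',np.round(r[0]),np.round(r[1]),round(r[2],1),'circ',np.round(c[0]),round(c[1],1),'z',np.median(p[:,2]).round(4))
    yel=(hsv[...,0]>18)&(hsv[...,0]<35)&(hsv[...,1]>120)
    rep('cover',yel&R([.38,-.3,.045],[.6,.05,.065]))
    rep('ridge',R([.40,-.27,.069],[.55,-.08,.09]))
    rep('rails',R([.38,-.3,.0575],[.6,.05,.066])&~yel)
    rep('box',R([.38,-.3,.04],[.6,.05,.066]))
    rep('cap',R([.54,-.27,.160],[.62,-.2,.18])); 
    rep('capred',R([.54,-.27,.160],[.62,-.2,.18])&((hsv[...,0]<8)|(hsv[...,0]>172))&(hsv[...,1]>120))
    rep('bearing',R([.36,.24,.015],[.43,.32,.03]))
    rep('tin',R([.44,.24,.05],[.52,.32,.07]))
    rep('bush',R([.52,.22,.03],[.6,.3,.05])); rep('bottle',R([.35,-.12,.085],[.43,-.03,.17])); rep('jug',R([.58,-.14,.15],[.67,-.06,.19]))
    rep('mat',R([.3,.2,.0025],[.66,.36,.008])&(im.max(-1)<70))
T=cv2.imread('pics/top0.png')[90:340,100:500]; cv2.imwrite('pics/topc.png',cv2.resize(T,(800,500),interpolation=2))
S=cv2.imread('pics/scene0.png')[140:320,130:430]; cv2.imwrite('pics/scenec.png',cv2.resize(S,(800,480),interpolation=2))
```

```text
top cover 2177 rect [ 478. -180.] [123.  94.] 71.2 circ [ 479. -180.] 75.3 z nan
top ridge 163 rect [ 477. -178.] [13. 69.] 71.0 circ [ 476. -180.] 34.5 z nan
top rails 1503 rect [nan nan] [0. 0.] 0.0 circ [ 494. -145.] 139.8 z nan
top box 6037 rect [nan nan] [0. 0.] 0.0 circ [ 494. -145.] 139.8 z nan
top cap 141 rect [ 584. -244.] [20. 33.] 26.3 circ [ 583. -244.] 16.7 z nan
top capred 131 rect [ 579. -243.] [30. 23.] 70.9 circ [ 582. -244.] 16.3 z nan
top bearing 222 rect [392. 284.] [28. 37.] 50.6 circ [395. 282.] 21.7 z nan
top tin 421 rect [473. 280.] [46. 49.] 75.9 circ [472. 283.] 28.3 z 0.0588
top bush 151 rect [555. 254.] [27. 27.] 2.3 circ [555. 255.] 15.0 z 0.0386
top bottle 572 rect [389. -79.] [49. 55.] 36.8 circ [391. -80.] 30.9 z nan
top jug 163 rect [ 641. -130.] [ 2. 69.] 73.7 circ [ 644. -121.] 35.2 z nan
top mat 2896 rect [475. 280.] [100. 301.] 79.3 circ [476. 281.] 155.2 z nan
scene cover 758 rect [ 517. -182.] [120. 174.] 73.0 circ [ 510. -180.] 94.3 z nan
scene ridge 98 rect [ 451. -146.] [ 48. 140.] 42.4 circ [ 466. -133.] 70.1 z 0.0729
scene rails 582 rect [ 501. -135.] [237. 222.] 69.2 circ [ 495. -131.] 130.4 z nan
scene box 2620 rect [ 506. -113.] [218. 251.] 31.1 circ [ 487. -116.] 149.2 z nan
scene cap 64 rect [ 576. -236.] [21. 39.] 81.7 circ [ 575. -238.] 20.6 z 0.1656
scene capred 64 rect [ 576. -236.] [21. 39.] 81.7 circ [ 575. -238.] 20.6 z 0.1656
scene bearing 96 rect [399. 290.] [35. 48.] 32.6 circ [393. 286.] 26.3 z 0.0177
scene tin 215 rect [460. 294.] [34. 82.] 56.5 circ [459. 288.] 44.4 z nan
scene bush 96 rect [550. 262.] [23. 50.] 70.1 circ [549. 261.] 25.1 z nan
scene bottle 292 rect [330. -81.] [186.  36.] 14.2 circ [333. -92.] 93.3 z nan
scene jug 121 rect [ 583. -123.] [123.  23.] 19.9 circ [ 585. -128.] 61.7 z 0.1733
scene mat 796 rect [482. 286.] [ 97. 298.] 79.9 circ [483. 292.] 154.1 z nan
```

View pics/topc.png

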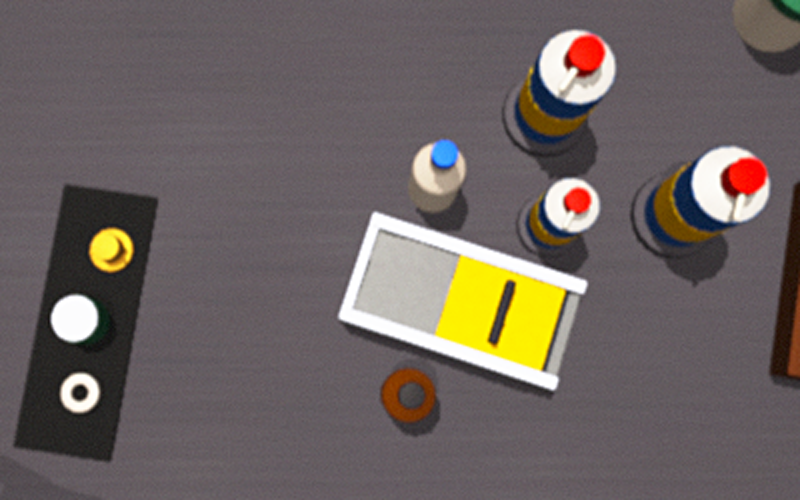

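View pics/scenec.png

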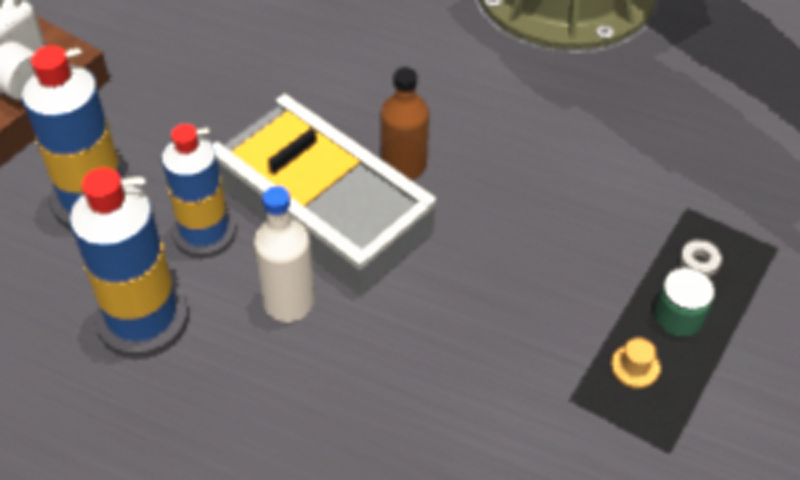

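Candidates (full top-picture pixels) for the canister:
- (388,190): about 170 mm high
- (392,117): about 230 mm high, look-alike
- (472,178): about 230 mm high, look-alike

I choose (388,190), the one next to the bay.

Candidates for the bearing:
- steel ring at (140,286)
- green tin at (138,249)
- brass bushing at (155,215)

I choose (140,286). The orange ring at (304,288) is the amber bottle. I'll now refine the poses and crop in on both choices.

```bash
cat >> h.py <<'E'
def plane(name,m,z):
    c=ctrl.get_calibration(name); T=np.linalg.inv(c['world_to_cam']); v,u=np.nonzero(m)
    r=np.stack([(u-c['cx'])/c['fx'],(v-c['cy'])/c['fy'],np.ones(len(u))],1)@T[:3,:3].T
    return T[:3,3]+r*((z-T[2,3])/r[:,2])[:,None]
def big(m):
    n,l,s,_=cv2.connectedComponentsWithStats(m.astype('uint8'),connectivity=4); return l==1+s[1:,4].argmax()
def go(p,psi=None):
    "tool-frame move to p (m) after turning to yaw psi (deg); units of the moves"
    o=ctrl.get_obs(); e=np.array(o['ee_pos']); y=o['eef_rot'][2]
    if psi is not None:
        d=(np.degrees(y)-psi+90)%180-90; y-=np.radians(d); print('twist units',round(d/4,2))
    d=np.array(p)-e; c,s=np.cos(y),np.sin(y)
    print('dp units',np.round(np.array([d[0]*c+d[1]*s,d[0]*s-d[1]*c,-d[2]])/.04,3),'at',e.round(4),'t',round(o['time_s'],2),'F',np.round(o['force'],1),'w',round(o['grip_width'],4))
E
python3 - <<'E'
from h import *
D=np.load('/tmp/top.npz'); im,W=D['im'],D['W']; hsv=cv2.cvtColor(im,cv2.COLOR_RGB2HSV).astype(int)
B=lambda a,b,c,d:(np.add.outer(np.arange(420)*0,np.arange(560))>=a)&(np.mgrid[:420,:560][1]<c)&(np.mgrid[:420,:560][0]>=b)&(np.mgrid[:420,:560][0]<d)
def rep(k,m,z,f=True):
    p=plane('top',m,z)[:,:2]*1000; r=cv2.minAreaRect(p.astype('float32')); c=cv2.minEnclosingCircle(p.astype('float32'))
    print(k,len(p),np.round(r[0],1),np.round(r[1],1),round(r[2],1),'mean',p.mean(0).round(1),'circ',np.round(c[0],1),round(c[1],1)); return p
H,S,V=hsv[...,0],hsv[...,1],hsv[...,2]
y=big((H>18)&(H<35)&(S>120)&B(310,210,385,280)); yf=cv2.morphologyEx(y.astype('uint8'),cv2.MORPH_CLOSE,np.ones((9,9)))>0
rep('cover',yf,.056)
rep('ridge',(V<70)&yf,.076)
rep('white',big((V>170)&(S<60)&B(265,190,395,288)),.061)
rep('cap',big(((H<8)|(H>172))&(S>120)&B(375,180,402,202)&(W[...,2]>.163)),.168)
rep('bearing',big((V>110)&B(125,270,156,300)),.02)
rep('mat',big((V<60)&B(100,170,190,330)),.004)
I=cv2.imread('pics/top0.png'); a=cv2.resize(I[175:225,355:405],(400,400),interpolation=2); b=cv2.resize(I[262:312,115:165],(400,400),interpolation=2)
cv2.imwrite('pics/close.png',np.hstack([a,b]))
E
```

```text
cover 2411 [ 480.3 -176.6] [121.1  92. ] 71.2 mean [ 479.9 -176.4] circ [ 480.4 -176.8] 73.7
ridge 80 [ 490.  -192.5] [39.9 95.6] 32.8 mean [ 479.2 -175.4] circ [ 474.1 -202.7] 47.8
white 3760 [ 494.1 -135.1] [242.9 122.9] 71.3 mean [ 503.1 -105.1] circ [ 494.1 -135. ] 134.5
cap 130 [ 580.8 -238.9] [23.3 24.2] 44.1 mean [ 581.1 -239.2] circ [ 581.2 -238.9] 12.8
bearing 280 [398.1 283.3] [43.6 41.8] 1.8 mean [398.3 283.4] circ [398.3 283.5] 22.0
mat 5136 [478.5 281.6] [109.9 297.8] 81.1 mean [473.3 282.7] circ [477.9 281.5] 156.8
```

View pics/close.png

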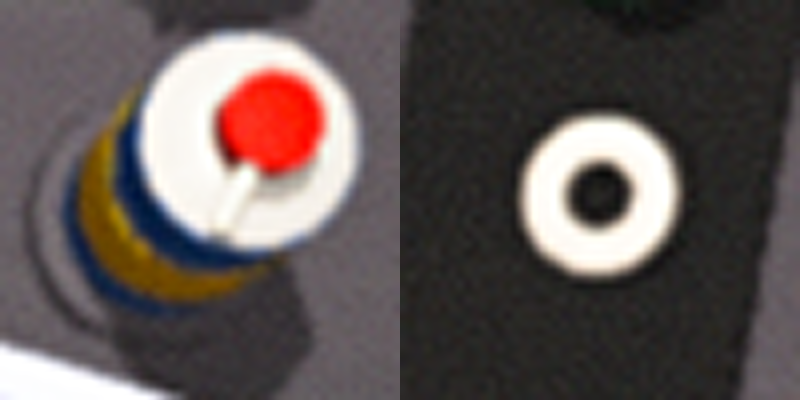

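The left crop shows the small canister, with its red cap at crop (272,120) and its spout pointing to the bay. The right crop shows the bearing ring at (600,195), lying flat on the mat. Both choices are confirmed.

```bash
cat >> h.py <<'E'
O=np.array([.4941,-.1351]); th=np.radians(-18.7)
def box(x,y,z): # mm box frame -> world
    c,s=np.cos(th),np.sin(th); return [O[0]+(x*c-y*s)/1e3,O[1]+(x*s+y*c)/1e3,z/1e3]
E
python3 - <<'E'
from h import *
go(box(0,-44,200),161.3)
E
```

```text
twist units -1.37
dp units [-11.473 -14.026   0.136] at [0.2252 0.5018 0.2055] t 1.1 F [-0.1  0.3 -0.1] w 0.0939
```

step_arm:
  deltas:
    - {"dp": [0, 0, 0], "twist": -0.7}
    - {"dp": [-0.3, -0.4, 0], "twist": -0.67}
    - {"dp": [-0.6, -0.7, 0], "twist": 0}
    - {"dp": [-0.6, -0.7, 0], "twist": 0}
    - {"dp": [-0.6, -0.7, 0], "twist": 0}
    - {"dp": [-0.6, -0.7, 0], "twist": 0}
    - {"dp": [-0.6, -0.7, 0], "twist": 0}
    - {"dp": [-0.6, -0.7, 0], "twist": 0}
    - {"dp": [-0.6, -0.7, 0], "twist": 0}
    - {"dp": [-0.6, -0.7, 0], "twist": 0}
    - {"dp": [-0.6, -0.7, 0], "twist": 0}
    - {"dp": [-0.6, -0.7, 0], "twist": 0}
  gripper: -0.36

```text
time_s: 2.3
ee_pos: [0.3685, 0.1389, 0.2057]
eef_rot: [3.141, 0.001, 2.816]
force: [1.0, 0.1, -0.1]
grip_width: 0.0303
grip_force: 0.0
```

step_arm:
  deltas:
    - {"dp": [-0.6, -0.7, 0], "twist": 0}
    - {"dp": [-0.6, -0.7, 0], "twist": 0}
    - {"dp": [-0.6, -0.7, 0], "twist": 0}
    - {"dp": [-0.6, -0.7, 0], "twist": 0}
    - {"dp": [-0.6, -0.7, 0], "twist": 0}
    - {"dp": [-0.6, -0.7, 0], "twist": 0}
    - {"dp": [-0.6, -0.7, 0], "twist": 0}
    - {"dp": [-0.6, -0.7, 0], "twist": 0}
    - {"dp": [-0.2, -0.7, 0], "twist": 0}
    - {"dp": [0, 0, 0], "twist": 0}
    - {"dp": [0, 0, 0], "twist": 0}

```text
time_s: 3.4
ee_pos: [0.4767, -0.1626, 0.2053]
eef_rot: [3.141, -0.0, 2.814]
force: [0.2, 0.6, 0.4]
grip_width: 0.0299
grip_force: 0.0
```

Run:
```python
from h import *
go(box(0,-44,62),161.3)
```

```text
twist units -0.01
dp units [-0.192 -0.31   3.582] at [ 0.4767 -0.1626  0.2053] t 3.4 F [0.2 0.6 0.4] w 0.0299
```

step_arm:
  deltas:
    - {"dp": [-0.19, -0.31, 0], "twist": 0}
    - {"dp": [0, 0, 0.6], "twist": 0}
    - {"dp": [0, 0, 0.6], "twist": 0}
    - {"dp": [0, 0, 0.6], "twist": 0}
    - {"dp": [0, 0, 0.6], "twist": 0}
    - {"dp": [0, 0, 0.5], "twist": 0}
    - {"dp": [0, 0, 0.3], "twist": 0}
    - {"dp": [0, 0, 0.2], "twist": 0}
    - {"dp": [0, 0, 0.18], "twist": 0}
    - {"dp": [0, 0, 0], "twist": 0}
    - {"dp": [0, 0, 0], "twist": 0}

```text
time_s: 4.5
ee_pos: [0.4804, -0.1767, 0.0628]
eef_rot: [-3.142, 0.001, 2.816]
force: [-0.2, -0.3, -0.1]
grip_width: 0.0303
grip_force: 0.0
```

Run:
```python
from h import *
go(box(0,59,62),161.3)
```

```text
twist units 0.01
dp units [0.009 2.57  0.019] at [ 0.4804 -0.1767  0.0628] t 4.5 F [-0.2 -0.3 -0.1] w 0.0303
```

step_arm:
  deltas:
    - {"dp": [0, 0.25, 0], "twist": 0}
    - {"dp": [0, 0.25, 0], "twist": 0}
    - {"dp": [0, 0.25, 0], "twist": 0}
    - {"dp": [0, 0.25, 0], "twist": 0}
    - {"dp": [0, 0.25, 0], "twist": 0}
    - {"dp": [0, 0.25, 0], "twist": 0}
    - {"dp": [0, 0.25, 0], "twist": 0}
    - {"dp": [0, 0.25, 0], "twist": 0}
    - {"dp": [0, 0.25, 0], "twist": 0}
    - {"dp": [0, 0.25, 0], "twist": 0}
    - {"dp": [0, 0, 0], "twist": 0}

```text
time_s: 5.6
ee_pos: [0.5123, -0.0806, 0.0621]
eef_rot: [3.141, -0.0, 2.816]
force: [0.2, -1.2, 0.0]
grip_width: 0.03
grip_force: 0.0
```

step_arm:
  deltas:
    - {"dp": [0, 0.07, 0], "twist": 0}
    - {"dp": [0, 0, 0], "twist": 0}

```text
time_s: 5.8
ee_pos: [0.5128, -0.0791, 0.062]
eef_rot: [3.142, -0.001, 2.815]
force: [0.4, 0.3, 0.1]
grip_width: 0.0303
grip_force: 0.0
```

step_arm:
  deltas:
    - {"dp": [0, 0.06, 0], "twist": 0}
    - {"dp": [0, 0, 0], "twist": 0}

```text
time_s: 6.0
ee_pos: [0.513, -0.0788, 0.062]
eef_rot: [-3.138, -0.001, 2.815]
force: [-5.7, -15.6, 1.1]
grip_width: 0.0303
grip_force: 8.1
```

step_arm:
  deltas:
    - {"dp": [0, 0.05, 0], "twist": 0}
    - {"dp": [0, 0, 0], "twist": 0}

```text
time_s: 6.2
ee_pos: [0.5131, -0.0785, 0.062]
eef_rot: [-3.136, -0.001, 2.815]
force: [-11.0, -29.0, 1.2]
grip_width: 0.0299
grip_force: 15.3
```

step_arm:
  deltas:
    - {"dp": [0, -0.22, 0], "twist": 0}
    - {"dp": [0, 0, -0.5], "twist": 0}
    - {"dp": [0, 0, -0.8], "twist": 0}
    - {"dp": [0, 0, -0.8], "twist": 0}
    - {"dp": [0, 0, -0.8], "twist": -0.8}
    - {"dp": [0, 0, -0.4], "twist": -0.8}
    - {"dp": [0, 0, 0], "twist": -0.8}
    - {"dp": [0, 0, 0], "twist": 0}
  gripper: 0.7

```text
time_s: 7.0
ee_pos: [0.5116, -0.0834, 0.1946]
eef_rot: [3.141, 0.001, 2.984]
force: [0.1, -0.4, -0.1]
grip_width: 0.0798
grip_force: 0.0
```

Run:
```python
from h import *
go([.3983,.2834,.10],171.1)
```

```text
twist units -0.04
dp units [4.218 8.622 2.365] at [ 0.5116 -0.0834  0.1946] t 7.0 F [ 0.1 -0.4 -0.1] w 0.0798
```

step_arm:
  deltas:
    - {"dp": [0.35, 0.72, 0], "twist": -0.04}
    - {"dp": [0.35, 0.72, 0], "twist": 0}
    - {"dp": [0.35, 0.72, 0], "twist": 0}
    - {"dp": [0.35, 0.72, 0], "twist": 0}
    - {"dp": [0.35, 0.72, 0], "twist": 0}
    - {"dp": [0.35, 0.72, 0], "twist": 0}
    - {"dp": [0.35, 0.72, 0], "twist": 0}
    - {"dp": [0.35, 0.72, 0.4], "twist": 0}
    - {"dp": [0.35, 0.72, 0.5], "twist": 0}
    - {"dp": [0.35, 0.72, 0.5], "twist": 0}
    - {"dp": [0.35, 0.72, 0.5], "twist": 0}
    - {"dp": [0.36, 0.7, 0.46], "twist": 0}

```text
time_s: 8.2
ee_pos: [0.398, 0.2844, 0.0985]
eef_rot: [-3.141, -0.001, 2.984]
force: [0.9, -0.2, 0.0]
grip_width: 0.0802
grip_force: 0.0
```

step_arm:
  deltas:
    - {"dp": [0, 0, 0], "twist": 0}
    - {"dp": [0, 0, 0], "twist": 0}

```text
time_s: 8.4
ee_pos: [0.3985, 0.2834, 0.0993]
eef_rot: [-3.141, -0.001, 2.986]
force: [1.0, 0.1, 0.8]
grip_width: 0.08
grip_force: 0.0
```

Run:
```python
from h import *
go([.3983,.2834,.0075],171.1)
```

```text
twist units -0.01
dp units [0.004 0.    2.295] at [0.3985 0.2834 0.0993] t 8.4 F [1.  0.1 0.8] w 0.08
```

step_arm:
  deltas:
    - {"dp": [0, 0, 0.5], "twist": 0}
    - {"dp": [0, 0, 0.5], "twist": 0}
    - {"dp": [0, 0, 0.5], "twist": 0}
    - {"dp": [0, 0, 0.4], "twist": 0}
    - {"dp": [0, 0, 0.2], "twist": 0}
    - {"dp": [0, 0, 0.17], "twist": 0}
    - {"dp": [0, 0, 0], "twist": 0}
    - {"dp": [0, 0, 0], "twist": 0}

```text
time_s: 9.2
ee_pos: [0.3993, 0.2834, 0.0097]
eef_rot: [3.141, 0.001, 2.985]
force: [0.2, -0.4, 0.0]
grip_width: 0.0796
grip_force: 0.0
```

step_arm:
  deltas:
    - {"dp": [0, 0, 0], "twist": 0}
    - {"dp": [0, 0, 0], "twist": 0}
    - {"dp": [0, 0, 0], "twist": 0}
    - {"dp": [0, 0, 0], "twist": 0}
    - {"dp": [0, 0, 0], "twist": 0}
    - {"dp": [0, 0, 0], "twist": 0}
  gripper: -0.3
  squeeze: 20

```text
time_s: 9.8
ee_pos: [0.3989, 0.2834, 0.0091]
eef_rot: [3.142, 0.0, 2.986]
force: [-0.3, -0.4, 1.3]
grip_width: 0.0409
grip_force: 20.0
```

step_arm:
  deltas:
    - {"dp": [0, 0, -0.2], "twist": 0}
    - {"dp": [0, 0, -0.6], "twist": 0}
    - {"dp": [0, 0, -0.8], "twist": 0}
    - {"dp": [0, 0, -0.8], "twist": 0}
    - {"dp": [0, 0, -0.8], "twist": 0}
    - {"dp": [0, 0, -0.8], "twist": 0.8}
    - {"dp": [0, 0, -0.6], "twist": 0.8}
    - {"dp": [0, 0, -0.2], "twist": 0.85}
    - {"dp": [0, 0, 0], "twist": 0}

```text
time_s: 10.7
ee_pos: [0.3991, 0.2836, 0.2027]
eef_rot: [3.14, 0.002, 2.814]
force: [-0.1, -0.9, -1.1]
grip_width: 0.0406
grip_force: 20.0
```

Run:
```python
from h import *
go(box(0,-59,195),161.3)
```

```text
twist units -0.02
dp units [ -5.605 -10.628   0.192] at [0.3991 0.2836 0.2027] t 10.7 F [-0.1 -0.9 -1.1] w 0.0406
```

step_arm:
  deltas:
    - {"dp": [-0.2, -0.4, 0], "twist": 0}
    - {"dp": [-0.4, -0.75, 0], "twist": 0}
    - {"dp": [-0.4, -0.75, 0], "twist": 0}
    - {"dp": [-0.4, -0.75, 0], "twist": 0}
    - {"dp": [-0.4, -0.75, 0], "twist": 0}
    - {"dp": [-0.4, -0.75, 0], "twist": 0}
    - {"dp": [-0.4, -0.75, 0], "twist": 0}
    - {"dp": [-0.4, -0.75, 0], "twist": 0}
    - {"dp": [-0.4, -0.75, 0], "twist": 0}
    - {"dp": [-0.4, -0.75, 0], "twist": 0}
    - {"dp": [-0.4, -0.75, 0], "twist": 0}
    - {"dp": [-0.4, -0.75, 0], "twist": 0}

```text
time_s: 11.9
ee_pos: [0.4616, -0.1047, 0.2004]
eef_rot: [3.142, -0.001, 2.817]
force: [0.0, 0.2, -0.8]
grip_width: 0.0407
grip_force: 20.0
```

step_arm:
  deltas:
    - {"dp": [-0.4, -0.75, 0], "twist": 0}
    - {"dp": [-0.4, -0.75, 0], "twist": 0}
    - {"dp": [-0.2, -0.48, 0], "twist": 0}
    - {"dp": [0, 0, 0], "twist": 0}
    - {"dp": [0, 0, 0], "twist": 0}

```text
time_s: 12.4
ee_pos: [0.4741, -0.1909, 0.2004]
eef_rot: [3.141, -0.001, 2.815]
force: [-0.2, 0.6, -1.1]
grip_width: 0.0408
grip_force: 20.0
```

Run:
```python
from h import *
go(box(0,-59,13),161.3)
im,W=cloud('top')
S=cv2.imwrite('pics/c1.png',cv2.resize(im[150:310,260:420,::-1],(560,560),interpolation=2))
```

```text
twist units -0.0
dp units [-0.027  0.007  4.684] at [ 0.4741 -0.1909  0.2004] t 12.4 F [-0.2  0.6 -1.1] w 0.0408
```

View pics/c1.png

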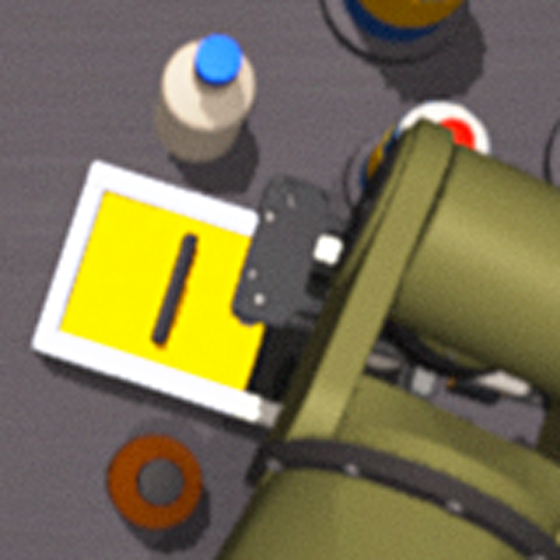

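The picture shows the cover fully open, with its ridge at crop (175,290). The bottles stand undisturbed, and the wrist is close to the canister at (450,130). I'll check the height of the wrist there before going down.

Run:
```python
from h import *
for n in('top','scene'):
    im,W=cloud(n); z=W[...,2]
    for nm,c,r,h in(('can',(.581,-.239),.045,.19),('bottle',(.392,-.075),.045,.17),('jug',(.625,-.108),.045,.2)):
        m=(np.hypot(W[...,0]-c[0],W[...,1]-c[1])<r)&(z>h); print(n,nm,m.sum(),np.nanmin(z[m]) if m.any() else None)
    m=(z>.28)&(W[...,0]>.5)&(W[...,1]<-.15); print(np.nanpercentile(z[m],[0,2,10,50]).round(3), W[m].min(0).round(3),W[m].max(0).round(3))
    cv2.imwrite(f'pics/{n}2.png',im[100:340,100:400,::-1])
S=cv2.imread('pics/scene2.png'); cv2.imwrite('pics/s2.png',cv2.resize(S,(750,600),interpolation=2))
```

```text
top can 0 None
top bottle 2204 0.4615598257464324
top jug 0 None
[0.341 0.481 0.488 0.499] [ 0.5   -0.215  0.341] [ 0.533 -0.15   0.512]
scene can 0 None
scene bottle 1400 0.45711015651691767
scene jug 0 None
[0.301 0.31  0.322 0.436] [ 0.5   -0.229  0.301] [ 0.535 -0.15   0.511]
```

View pics/s2.png

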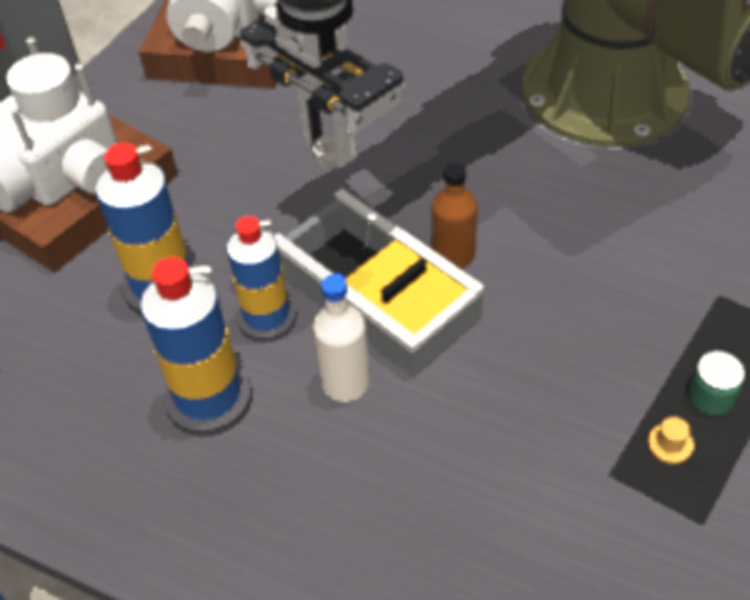

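The scene picture shows the bearing held flat at (332,150), the bay open, and the wrist clear of the canister and bottles. Going down.

step_arm:
  deltas:
    - {"dp": [0, 0, 0.5], "twist": 0}
    - {"dp": [0, 0, 0.7], "twist": 0}
    - {"dp": [0, 0, 0.7], "twist": 0}
    - {"dp": [0, 0, 0.7], "twist": 0}
    - {"dp": [0, 0, 0.5], "twist": 0}
    - {"dp": [0, 0, 0.4], "twist": 0}
    - {"dp": [0, 0, 0.3], "twist": 0}
    - {"dp": [0, 0, 0.2], "twist": 0}
    - {"dp": [0, 0, 0.2], "twist": 0}
    - {"dp": [0, 0, 0.2], "twist": 0}
    - {"dp": [0, 0, 0.1], "twist": 0}
    - {"dp": [0, 0, 0], "twist": 0}

```text
time_s: 13.75
ee_pos: [0.4743, -0.1911, 0.0207]
eef_rot: [3.142, -0.001, 2.815]
force: [-0.3, 0.5, -1.5]
grip_width: 0.0407
grip_force: 20.0
```

step_arm:
  deltas:
    - {"dp": [0, 0, 0.08], "twist": 0}
    - {"dp": [0, 0, 0.06], "twist": 0}
    - {"dp": [0, 0, 0], "twist": 0}

```text
time_s: 14.05
ee_pos: [0.4744, -0.1912, 0.0153]
eef_rot: [3.142, -0.0, 2.815]
force: [0.4, 0.1, -1.0]
grip_width: 0.0409
grip_force: 20.0
```

step_arm:
  deltas:
    - {"dp": [0, 0, 0.04], "twist": 0}
    - {"dp": [0, 0, 0.03], "twist": 0}
    - {"dp": [0, 0, 0], "twist": 0}

```text
time_s: 14.35
ee_pos: [0.4744, -0.1912, 0.0125]
eef_rot: [3.142, -0.0, 2.815]
force: [0.1, -0.0, -0.6]
grip_width: 0.041
grip_force: 20.0
```

step_arm:
  deltas:
    - {"dp": [0, 0, 0.03], "twist": 0}
    - {"dp": [0, 0, 0], "twist": 0}

```text
time_s: 14.55
ee_pos: [0.4744, -0.1912, 0.0113]
eef_rot: [3.142, -0.0, 2.815]
force: [0.5, 0.7, -1.2]
grip_width: 0.0408
grip_force: 20.0
```

step_arm:
  deltas:
    - {"dp": [0, 0, 0.03], "twist": 0}
    - {"dp": [0, 0, 0], "twist": 0}

```text
time_s: 14.75
ee_pos: [0.4746, -0.1913, 0.011]
eef_rot: [-3.142, 0.0, 2.815]
force: [-4.3, 2.3, 10.4]
grip_width: 0.0411
grip_force: 20.0
```

step_arm:
  deltas:
    - {"dp": [0, 0, 0], "twist": 0}
    - {"dp": [0, 0, 0], "twist": 0}
    - {"dp": [0, 0, 0], "twist": 0}
    - {"dp": [0, 0, 0], "twist": 0}
    - {"dp": [0, 0, 0], "twist": 0}
    - {"dp": [0, 0, 0], "twist": 0}
  gripper: 0.25

```text
time_s: 15.35
ee_pos: [0.4745, -0.1912, 0.0102]
eef_rot: [-3.142, -0.0, 2.815]
force: [-0.6, 0.6, -0.4]
grip_width: 0.0588
grip_force: 0.0
```

Lift straight up, then close the fingers and go above the cap.

step_arm:
  deltas:
    - {"dp": [0, 0, -0.2], "twist": 0}
    - {"dp": [0, 0, -0.5], "twist": 0}
    - {"dp": [0, 0, -0.8], "twist": 0}
    - {"dp": [0, 0, -0.8], "twist": 0}
    - {"dp": [0, 0, -0.8], "twist": 0}
    - {"dp": [0, 0, -0.8], "twist": 0}
    - {"dp": [0, 0, -0.8], "twist": 0}
    - {"dp": [0, 0, -0.4], "twist": 0}
    - {"dp": [0, 0, 0], "twist": 0}

```text
time_s: 16.25
ee_pos: [0.4751, -0.1915, 0.2169]
eef_rot: [-3.141, 0.004, 2.815]
force: [0.6, -0.2, -0.5]
grip_width: 0.0589
grip_force: 0.0
```

step_arm:
  deltas:
    - {"dp": [0, 0, 0], "twist": 0}
    - {"dp": [0, 0, 0], "twist": 0}
  gripper: -1

```text
time_s: 16.45
ee_pos: [0.474, -0.191, 0.213]
eef_rot: [3.141, -0.002, 2.815]
force: [1.1, 0.4, 0.0]
grip_width: 0.0461
grip_force: 0.0
```

Run:
```python
from h import *
go([.581,-.239,.19],161.3)
```

```text
twist units -0.01
dp units [-2.918 -0.279  0.576] at [ 0.474 -0.191  0.213] t 16.45 F [1.1 0.4 0. ] w 0.0461
```

step_arm:
  deltas:
    - {"dp": [-0.3, -0.03, 0], "twist": 0}
    - {"dp": [-0.5, -0.05, 0], "twist": 0}
    - {"dp": [-0.6, -0.05, 0], "twist": 0}
    - {"dp": [-0.6, -0.05, 0], "twist": 0}
    - {"dp": [-0.5, -0.05, 0], "twist": 0}
    - {"dp": [-0.42, -0.05, 0], "twist": 0}
    - {"dp": [0, 0, 0.3], "twist": 0}
    - {"dp": [0, 0, 0.27], "twist": 0}
    - {"dp": [0, 0, 0], "twist": 0}
    - {"dp": [0, 0, 0], "twist": 0}

```text
time_s: 17.45
ee_pos: [0.5809, -0.239, 0.1911]
eef_rot: [3.142, -0.001, 2.815]
force: [0.3, 0.4, 0.5]
grip_width: 0.0004
grip_force: 0.0
```

Run:
```python
from h import *
go([.581,-.239,.168],161.3)
im,W=cloud('scene')
cv2.imwrite('pics/s3.png',cv2.resize(im[150:270,160:320,::-1],(800,600),interpolation=2))
```

```text
twist units -0.01
dp units [-0.002  0.001  0.579] at [ 0.5809 -0.239   0.1911] t 17.45 F [0.3 0.4 0.5] w 0.0004
```

View pics/s3.png

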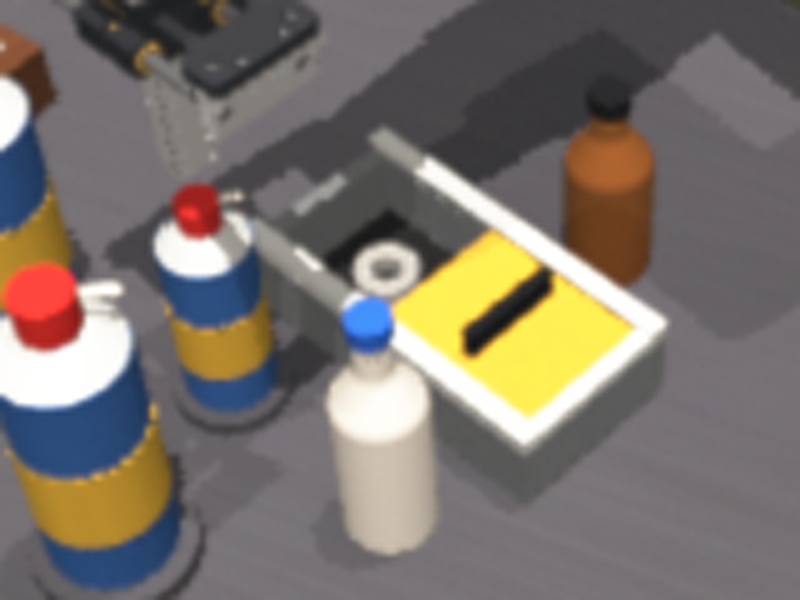

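The bearing lies flat in the bay at (387,268), the cover is open, and the fingertips at (193,165) are just above the cap at (197,205). Pressing now.

step_arm:
  deltas:
    - {"dp": [0, 0, 0.2], "twist": 0}
    - {"dp": [0, 0, 0.2], "twist": 0}
    - {"dp": [0, 0, 0.16], "twist": 0}
    - {"dp": [0, 0, 0.04], "twist": 0}
    - {"dp": [0, 0, 0.04], "twist": 0}
    - {"dp": [0, 0, 0], "twist": 0}
    - {"dp": [0, 0, 0], "twist": 0}

```text
time_s: 18.2
ee_pos: [0.5815, -0.2393, 0.1662]
eef_rot: [-3.142, 0.0, 2.815]
force: [-2.4, 1.7, 3.1]
grip_width: 0.0007
grip_force: 1.5
```

step_arm:
  deltas:
    - {"dp": [0, 0, 0.03], "twist": 0}
    - {"dp": [0, 0, 0.03], "twist": 0}
    - {"dp": [0, 0, 0], "twist": 0}

```text
time_s: 18.5
ee_pos: [0.5816, -0.2393, 0.1635]
eef_rot: [3.142, 0.0, 2.815]
force: [-2.4, 1.3, 4.7]
grip_width: 0.0004
grip_force: 2.2
```

step_arm:
  deltas:
    - {"dp": [0, 0, 0.03], "twist": 0}
    - {"dp": [0, 0, 0.02], "twist": 0}
    - {"dp": [0, 0, 0], "twist": 0}
    - {"dp": [0, 0, 0], "twist": 0}

```text
time_s: 18.9
ee_pos: [0.5816, -0.2394, 0.1623]
eef_rot: [-3.141, 0.001, 2.815]
force: [-4.6, 1.9, 9.2]
grip_width: 0.0005
grip_force: 4.9
```

step_arm:
  deltas:
    - {"dp": [0, 0, 0], "twist": 0}
    - {"dp": [0, 0, -0.2], "twist": 0}
    - {"dp": [0, 0, -0.4], "twist": 0}
    - {"dp": [0, 0, -0.5], "twist": 0}
    - {"dp": [0, 0, 0], "twist": 0}
    - {"dp": [0, 0, 0], "twist": 0}

```text
time_s: 19.5
ee_pos: [0.5815, -0.2393, 0.2048]
eef_rot: [3.142, -0.0, 2.815]
force: [0.3, 0.6, -0.3]
grip_width: 0.0005
grip_force: 0.0
```

Run:
```python
from h import *
go(box(0,49,205),161.3)
```

```text
twist units -0.01
dp units [ 2.904  2.992 -0.005] at [ 0.5815 -0.2393  0.2048] t 19.5 F [ 0.3  0.6 -0.3] w 0.0005
```

step_arm:
  deltas:
    - {"dp": [0.4, 0, 0], "twist": 0}
    - {"dp": [0.7, 0, 0], "twist": 0}
    - {"dp": [0.7, 0, 0], "twist": 0}
    - {"dp": [0.7, 0, 0], "twist": 0}
    - {"dp": [0.4, 0.4, 0], "twist": 0}
    - {"dp": [0, 0.6, 0], "twist": 0}
    - {"dp": [0, 0.7, 0], "twist": 0}
    - {"dp": [0, 0.7, 0], "twist": 0}
    - {"dp": [0, 0.59, 0], "twist": 0}
    - {"dp": [0, 0, 0], "twist": 0}
    - {"dp": [0, 0, 0], "twist": 0}
  gripper: -0.36

```text
time_s: 20.6
ee_pos: [0.5097, -0.0888, 0.2044]
eef_rot: [-3.141, -0.002, 2.816]
force: [0.1, -0.1, -0.1]
grip_width: 0.0301
grip_force: 0.0
```

Run:
```python
from h import *
go(box(0,49,62),161.3)
```

```text
twist units 0.01
dp units [-2.000e-03  4.000e-03  3.561e+00] at [ 0.5097 -0.0888  0.2044] t 20.6 F [ 0.1 -0.1 -0.1] w 0.0301
```

step_arm:
  deltas:
    - {"dp": [0, 0, 0.6], "twist": 0}
    - {"dp": [0, 0, 0.6], "twist": 0}
    - {"dp": [0, 0, 0.6], "twist": 0}
    - {"dp": [0, 0, 0.6], "twist": 0}
    - {"dp": [0, 0, 0.5], "twist": 0}
    - {"dp": [0, 0, 0.3], "twist": 0}
    - {"dp": [0, 0, 0.2], "twist": 0}
    - {"dp": [0, 0, 0.16], "twist": 0}
    - {"dp": [0, 0, 0], "twist": 0}
    - {"dp": [0, 0, 0], "twist": 0}

```text
time_s: 21.6
ee_pos: [0.5103, -0.0889, 0.0636]
eef_rot: [3.142, 0.001, 2.815]
force: [-0.1, -0.4, 0.0]
grip_width: 0.0302
grip_force: 0.0
```

step_arm:
  deltas:
    - {"dp": [0, -0.15, 0], "twist": 0}
    - {"dp": [0, -0.25, 0], "twist": 0}
    - {"dp": [0, -0.25, 0], "twist": 0}
    - {"dp": [0, -0.25, 0], "twist": 0}
    - {"dp": [0, -0.25, 0], "twist": 0}
    - {"dp": [0, -0.25, 0], "twist": 0}
    - {"dp": [0, -0.25, 0], "twist": 0}
    - {"dp": [0, -0.25, 0], "twist": 0}
    - {"dp": [0, -0.25, 0], "twist": 0}
    - {"dp": [0, -0.25, 0], "twist": 0}
    - {"dp": [0, -0.25, 0], "twist": 0}
    - {"dp": [0, -0.15, 0], "twist": 0}

```text
time_s: 22.8
ee_pos: [0.4737, -0.1958, 0.063]
eef_rot: [-3.142, -0.0, 2.814]
force: [0.9, 1.7, 2.2]
grip_width: 0.03
grip_force: 1.1
```

step_arm:
  deltas:
    - {"dp": [0, -0.05, 0], "twist": 0}
    - {"dp": [0, -0.05, 0], "twist": 0}
    - {"dp": [0, 0, 0], "twist": 0}

```text
time_s: 23.1
ee_pos: [0.4727, -0.1986, 0.0629]
eef_rot: [3.142, -0.0, 2.815]
force: [1.2, 0.3, 1.3]
grip_width: 0.0303
grip_force: 0.5
```

step_arm:
  deltas:
    - {"dp": [0, -0.04, 0], "twist": 0}
    - {"dp": [0, -0.03, 0], "twist": 0}
    - {"dp": [0, 0, 0], "twist": 0}

```text
time_s: 23.4
ee_pos: [0.4726, -0.1989, 0.0629]
eef_rot: [3.138, -0.0, 2.815]
force: [9.5, 19.3, 2.4]
grip_width: 0.0305
grip_force: 10.8
```

step_arm:
  deltas:
    - {"dp": [0, 0.2, 0], "twist": 0}
    - {"dp": [0, 0, -0.4], "twist": 0}
    - {"dp": [0, 0, -0.8], "twist": 0}
    - {"dp": [0, 0, -0.8], "twist": 0}
    - {"dp": [0, 0, -0.8], "twist": 0}
    - {"dp": [0, 0, -0.8], "twist": 0}
    - {"dp": [0, 0.6, -0.4], "twist": 0}
    - {"dp": [0, 0.8, 0], "twist": 0}
    - {"dp": [0, 0.8, 0], "twist": 0}
    - {"dp": [0, 0.8, 0], "twist": 0}
    - {"dp": [0, 0.8, 0], "twist": 0}

```text
time_s: 24.5
ee_pos: [0.5233, -0.0486, 0.2229]
eef_rot: [-3.141, -0.0, 2.815]
force: [0.1, 0.1, 0.2]
grip_width: 0.03
grip_force: 0.0
```

step_arm:
  deltas:
    - {"dp": [0, 0.8, 0], "twist": 0}
    - {"dp": [0, 0.6, 0], "twist": 0}
    - {"dp": [0, 0, 0], "twist": 0}
    - {"dp": [0, 0, 0], "twist": 0}

```text
time_s: 24.9
ee_pos: [0.541, 0.0032, 0.2228]
eef_rot: [-3.141, -0.0, 2.816]
force: [-0.1, -1.0, 0.3]
grip_width: 0.0301
grip_force: 0.0
```

Run:
```python
from h import *
go([.4,.2,.2])
im,W=cloud('scene'); cv2.imwrite('pics/s4.png',cv2.resize(im[140:320,130:430,::-1],(800,480),interpolation=2))
```

```text
dp units [4.915 3.533 0.569] at [0.541  0.0032 0.2228] t 24.9 F [-0.1 -1.   0.3] w 0.0301
```

View pics/s4.png

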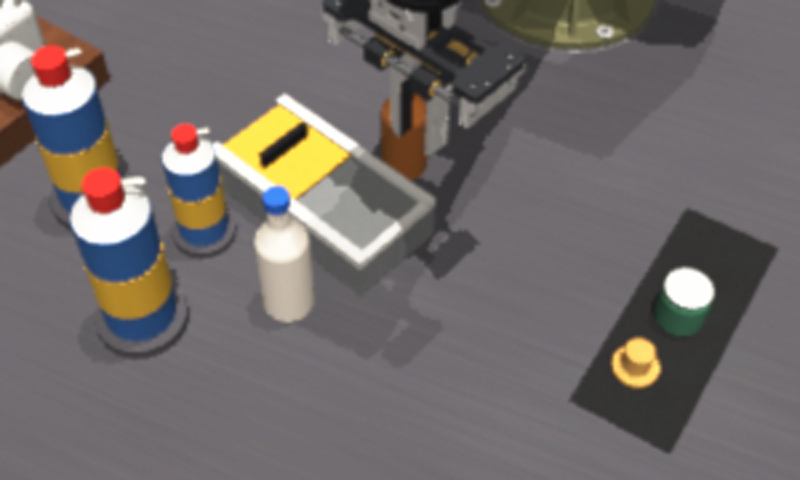

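The cover is shut, with its ridge at (283,143). The cap is up at (184,137), and the bottles, tin and bushing stand where they were. The gripper is clear, so I'm handing in.

```bash
python3 -c "
from station import ctrl
print(ctrl.hand_in())"
```

```text
the job is handed in; nothing more can be done
None
```

I opened the cover, set the bearing flat in the bay, pressed the cap down and let it spring up, then shut the cover; the job was handed in at about 25 s, but no verdict came back.

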